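Put the refilled agent bottles back on the edge bander's dosing rail

TASK

Take the four refilled bottles out of the drip tray and stand each one in the holder of its own colour on the dosing rail: the bottle's cap and band match the holder's seat pad and pump knob. Keep every bottle upright on the way, lower it fully onto its pad rather than letting it drop, and leave the tape roll and the wrench where they lie.

Things in the scene. Friction and masses are not known exactly. Their poses are not given: they have to be found in the camera images.
- bottle_red: White round bottle, 62 mm wide, about 0.3 kg, with a red band and a red screw cap 36 mm wide, 110 to 138 mm above the origin (neck below it 26 mm), and a thin brass nipple up to 150 mm. Origin: centre of the underside, z up. Pick it by the cap from above. Starts in a grey drip tray (floor 4 mm, rim 16 mm above the table), in a row about 100 mm apart.
- bottle_blue: White round bottle, 62 mm wide, about 0.3 kg, with a blue band and a blue screw cap 36 mm wide, 110 to 138 mm above the origin (neck below it 26 mm), and a thin brass nipple up to 150 mm. Origin: centre of the underside, z up. Pick it by the cap from above. Starts in a grey drip tray (floor 4 mm, rim 16 mm above the table), in a row about 100 mm apart.
- bottle_green: White round bottle, 62 mm wide, about 0.3 kg, with a green band and a green screw cap 36 mm wide, 110 to 138 mm above the origin (neck below it 26 mm), and a thin brass nipple up to 150 mm. Origin: centre of the underside, z up. Pick it by the cap from above. Starts in a grey drip tray (floor 4 mm, rim 16 mm above the table), in a row about 100 mm apart.
- bottle_yellow: White round bottle, 62 mm wide, about 0.3 kg, with a yellow band and a yellow screw cap 36 mm wide, 110 to 138 mm above the origin (neck below it 26 mm), and a thin brass nipple up to 150 mm. Origin: centre of the underside, z up. Pick it by the cap from above. Starts in a grey drip tray (floor 4 mm, rim 16 mm above the table), in a row about 100 mm apart.
- holder_red: Fixed holder, red round pad 66 mm wide amid 4 black upright straps (24 mm wide, inner faces 40 mm from the centre at +-x, +-y, tops 57 mm above the origin); pump with red knob, 44 mm high, 59-95 mm out along +x. Origin: cradle centre, underside of its footplate, 15 mm above the table, z up; the pad's top is 7 mm above it. In a row on a white bar, about 130 mm apart.
- holder_blue: Fixed holder, blue round pad 66 mm wide amid 4 black upright straps (24 mm wide, inner faces 40 mm from the centre at +-x, +-y, tops 57 mm above the origin); pump with blue knob, 44 mm high, 59-95 mm out along +x. Origin: cradle centre, underside of its footplate, 15 mm above the table, z up; the pad's top is 7 mm above it. In a row on a white bar, about 130 mm apart.
- holder_green: Fixed holder, green round pad 66 mm wide amid 4 black upright straps (24 mm wide, inner faces 40 mm from the centre at +-x, +-y, tops 57 mm above the origin); pump with green knob, 44 mm high, 59-95 mm out along +x. Origin: cradle centre, underside of its footplate, 15 mm above the table, z up; the pad's top is 7 mm above it. In a row on a white bar, about 130 mm apart.
- holder_yellow: Fixed holder, yellow round pad 66 mm wide amid 4 black upright straps (24 mm wide, inner faces 40 mm from the centre at +-x, +-y, tops 57 mm above the origin); pump with yellow knob, 44 mm high, 59-95 mm out along +x. Origin: cradle centre, underside of its footplate, 15 mm above the table, z up; the pad's top is 7 mm above it. In a row on a white bar, about 130 mm apart.
- tape_roll: Roll of pale masking tape lying flat on the bench, 110 mm across with a 76 mm hole, 25 mm high; origin: centre of its underside. A bystander.
- wrench: Steel open-ended wrench lying flat on the bench, under 200 mm long and 15 mm high; origin near its middle, on the bench, x along it. A bystander.
There are look-alikes about, which are no part of the job. What is shaped like the bottle_red but orange or pink is not meant.

How it is judged (in metres and radians):
At the end, for the whole second after the job is handed in: Each of the four bottles stands released, at rest and upright (within 0.06 rad) in the holder of its own colour, within 15 mm of the holder's centre and down on the pad (underside 3 to 11 mm above the holder's origin) (horizontal distance between bottle_red and holder_red below 0.015 m and z of bottle_red in the frame of holder_red between 0.003 and 0.011 m and angle between each of bottle_red, bottle_blue, bottle_green, bottle_yellow's own z axis and vertical below 0.06 rad and linear speed of each of bottle_red, bottle_blue, bottle_green, bottle_yellow below 0.02 m/s and angular speed of each of bottle_red, bottle_blue, bottle_green, bottle_yellow below 0.2 rad/s and horizontal distance between bottle_blue and holder_blue below 0.015 m and z of bottle_blue in the frame of holder_blue between 0.003 and 0.011 m and horizontal distance between bottle_green and holder_green below 0.015 m and z of bottle_green in the frame of holder_green between 0.003 and 0.011 m and horizontal distance between bottle_yellow and holder_yellow below 0.015 m and z of bottle_yellow in the frame of holder_yellow between 0.003 and 0.011 m); the robot touches nothing.
It fails at once if a bottle is tipped by more than about 30 degrees (angle between any of bottle_red, bottle_blue, bottle_green, bottle_yellow's own z axis and vertical above 0.5 rad).
It fails at once if a bottle falls or is slammed into its holder (faster than 0.6 m/s just above the pad, as in a drop of about 20 mm or more) ((horizontal distance between bottle_red and holder_red below 0.04 m and z of bottle_red in the frame of holder_red below 0.06 m and linear speed of bottle_red above 0.6 m/s) or (horizontal distance between bottle_blue and holder_blue below 0.04 m and z of bottle_blue in the frame of holder_blue below 0.06 m and linear speed of bottle_blue above 0.6 m/s) or (horizontal distance between bottle_green and holder_green below 0.04 m and z of bottle_green in the frame of holder_green below 0.06 m and linear speed of bottle_green above 0.6 m/s) or (horizontal distance between bottle_yellow and holder_yellow below 0.04 m and z of bottle_yellow in the frame of holder_yellow below 0.06 m and linear speed of bottle_yellow above 0.6 m/s)).
It fails at once if the tape roll or the wrench is shifted by more than 25 mm (distance of any of tape_roll, wrench from where it was at the start of the episode above 0.025 m).
It also fails if it takes over 106 s, if anything falls off the work surface, if the arm or the gripper's body presses on something with over 40 N, if the wrist force passes 120 N, or if a joint passes its speed limit or range.

ROBOT

A 7-joint arm with a two-finger parallel gripper is mounted at the origin on the work surface. World frame = base frame: x ahead of the robot, y to its left, z up, the work surface at z = 0. Lengths are in mm, angles in degrees, forces in N, time in s.
With the tool pointing down it reaches from about 425 to 975 mm from the base axis. Payload 16.7 kg.
Tool frame: the origin (TCP) lies on the centre line of the jaws, within the pads' length; the fingertips stand 14 mm ahead of it and the grasp point (between the pads) lies 5 mm behind it; z points along the fingers, y is the line along which they close (so a half turn about z gives the same grasp; the last joint's range is limited). The gripper opens to 85 mm and grips with 20 to 120 N. Pads are 22 mm wide; open, the fingers measure 114 mm over their backs; the gripper's body (76 mm by 85 mm) begins 54 mm behind the grasp point. The pads swing forward as they close: fully open they stand 13 mm farther back than shut.
Start: joints at [-72.565, 24.414, 4.234, 92.017, -1.954, 63.644, -3.845], TCP at [295.909, 606.642, 245.302] pointing down, gripper open.
Joint ranges: [-163.25, 163.25], [-28.42, 122.38], [-70.27, 78.77], [12.13, 141.07], [-58.53, 238.53], [9.26, 117.41], [-156.51, 156.51]. Speed limits (degrees/s): [108.29, 108.29, 136.94, 136.94, 172.46, 172.46, 172.46].

INTERFACE

Orientations are given as [roll, pitch, yaw] about the fixed x, y, z axes, in that order (R = Rz(yaw) Ry(pitch) Rx(roll)).
In Python, from station import arm gives the robot as it stands. Calls block until the motion is done:
- arm.movep(position, orientation): joint-space move of the TCP to a pose.
- arm.move_straight(position, orientation=None, feed=150, contact_N=None): straight line of the TCP; orientation=None keeps the orientation; feed is the mean speed in mm/s. With contact_N (N) it stops when the force on the tool has changed by that much, and returns True; else False.
- arm.goto_joints(angles): joint-space move.
- arm.open_gripper() and arm.close_gripper(): open the fingers fully, or close them until they stop; the grip force is fixed at half the most.
- arm.hold(seconds).
- arm.inverse_kinematics(position, orientation): joint angles nearest the present ones, or None.
- arm.state(): the state.
- arm.get_image(name): name is "scene" or "top" or "wrist"; returns a dict with "color" (420x560x3 uint8, red, green, blue), "fx", "fy", "cx", "cy" (pixels), "extrinsics" (4x4, takes a point from world to camera coordinates); the wrist camera has in their place "mount" (4x4, takes a point from camera to tool coordinates, whose origin is the TCP and whose axes are the flange's). Camera axes: x right, y up, looking along -z (the intrinsics and any distortion apply to the point x, -y, -z); pixel columns grow to the right and rows downward; lengths in mm; the calibration is good to about 2 mm. A picture is of the moment at which its call begins: read the wrist's pose just before it. There is no depth.
A pose or a line that the arm cannot do raises arm.PlanningError and nothing moves.
- arm.finish_job(): hands the job in; it is judged then, once.
Trained networks look in a picture, given as the dict that the camera call returned (one of the last four; its "shot" number tells which), for a name from the list of things; names that differ only in an ending like _2 or _b are one class to them, and where a whole thing is asked for, a point or a joint stands for the part that bears it (a point fixed in the world has none). Each returns a list of dicts, best first, with "p" (0 to 1); they miss things now and then, are a little off and sometimes report something else, mostly with a low value. They report only what shows in the picture. A call takes as long as a camera call. They do not tell look-alikes from the thing itself.
- arm.find_in(thing, picture): "point" ([x, y, z] in mm, in the coordinates of the camera as it stood for that picture, good to about 4 mm: the middle of the surface that is visible of it).
- arm.mark_of(thing, picture): "point" ([x, y, z] in mm, in the coordinates of the camera as it stood for that picture, good to about 4 mm: a listed point, or the origin of a listed thing).
The state is a dict: "time_s": time; "q": joint angles; "qvel": joint speeds; "joint_torque": joint torques, N m; "tcp_pos": TCP position; "orientation": TCP orientation; "wrist_force": force on the tool from outside, world axes, zero at the start; "ft_torque": the same for the moment, N m; "opening": finger opening in mm; "finger_force": force on a finger pad.
Only numpy, scipy, OpenCV 4.12 (cv2) and the standard library are available. Lean on these libraries where they do the work, as an engineer would, in place of code of your own. Each camera call takes 0.05 s, during which the arm holds its last target. There are 200 camera calls.

## Working session

There is one attempt and no reset: what is moved stays moved. The work goes in short steps, each a Python script; the robot and the scene stay as the last script left them, time stands still between calls to the robot, and variables do not carry over. Pictures are saved under pics/ and viewed, at most 14 in all, crops included, and the job is handed in when it is done.

```bash
mkdir -p pics; ls; cat > h.py <<'E'
import numpy as np, cv2
from station import arm
NAMES=[a+'_'+c for a in('bottle','holder') for c in('red','blue','green','yellow')]
def save(n,p): cv2.imwrite(f'pics/{n}.png',p['color'][:,:,::-1])
def world(p,pt): return (np.linalg.inv(np.array(p['extrinsics']))@np.append(pt,1))[:3]
E
python3 - <<'E'
from h import *
for cam in('top','scene'):
    p=arm.get_image(cam); save(cam,p)
    for n in NAMES+['tape_roll','wrench']:
        print(cam,n,[(np.round(world(p,d['point'])).tolist(),round(d['p'],2)) for d in arm.mark_of(n,p)][:7])
s=arm.state();print(s['time_s'],s['orientation'])
E
```

```text
pics
top bottle_red [([571.0, 354.0, -4.0], 0.91), ([306.0, 208.0, -2.0], 0.89), ([455.0, 216.0, 6.0], 0.85), ([495.0, 460.0, -4.0], 0.72)]
top bottle_blue [([441.0, 127.0, 5.0], 0.88)]
top bottle_green [([442.0, 21.0, 2.0], 0.68), ([630.0, 38.0, 14.0], 0.34)]
top bottle_yellow [([430.0, -82.0, 3.0], 0.84)]
top holder_red [([631.0, -85.0, 11.0], 0.65), ([627.0, 39.0, 16.0], 0.52)]
top holder_blue [([648.0, -217.0, 15.0], 0.84)]
top holder_green [([627.0, 40.0, 13.0], 0.66)]
top holder_yellow [([614.0, 175.0, 17.0], 0.86)]
top tape_roll [([428.0, -420.0, -2.0], 0.59)]
top wrench [([494.0, 459.0, -2.0], 0.58)]
scene bottle_red [([305.0, 207.0, -5.0], 0.85), ([567.0, 354.0, 5.0], 0.69), ([465.0, 209.0, 6.0], 0.63)]
scene bottle_blue [([490.0, 457.0, 1.0], 0.7), ([461.0, 209.0, 10.0], 0.57), ([439.0, 120.0, -0.0], 0.55), ([649.0, -219.0, 15.0], 0.44)]
scene bottle_green [([443.0, 16.0, -0.0], 0.73), ([627.0, 39.0, 17.0], 0.52)]
scene bottle_yellow [([422.0, -89.0, 3.0], 0.92)]
scene holder_red [([636.0, -86.0, 16.0], 0.6)]
scene holder_blue [([648.0, -216.0, 10.0], 0.83)]
scene holder_green [([624.0, 42.0, 18.0], 0.69), ([462.0, 207.0, 8.0], 0.46)]
scene holder_yellow [([616.0, 166.0, 17.0], 0.7)]
scene tape_roll [([424.0, -419.0, -0.0], 0.98), ([650.0, -217.0, 15.0], 0.61)]
scene wrench [([491.0, 461.0, -2.0], 0.74)]
1.1 [ 1.79999770e+02 -2.74653936e-03  1.53998417e+02]
```

View pics/top.png

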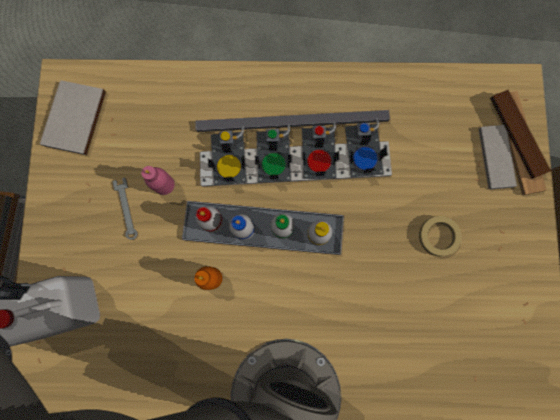

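View pics/scene.png

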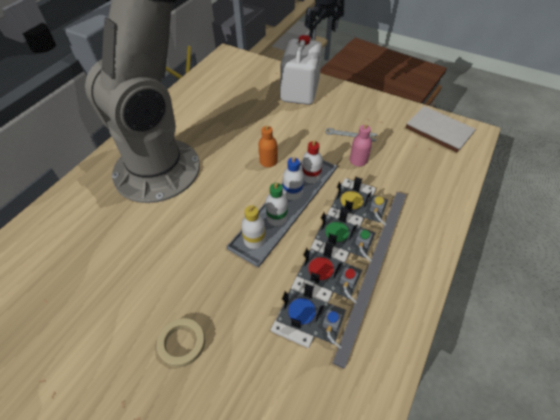

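The top view shows the tray row at (208,215) red, (240,225) blue, (283,223) green and (321,231) yellow. The pads are yellow (228,166), green (274,164), red (319,160) and blue (366,157). The orange and pink bottles are the look-alikes. Next I refine the positions with the wrist camera from above.

```bash
python3 - <<'E'
from h import *
for i,(x,y) in enumerate([(480,65),(600,-20)]):
    arm.movep([x,y,470],[180,0,90])
    s=arm.state(); p=arm.get_image('wrist'); save(f'w{i}',p)
    np.savez(f'w{i}.npz',color=p['color'],K=[p['fx'],p['fy'],p['cx'],p['cy']],mount=p['mount'],pos=s['tcp_pos'],ori=s['orientation'])
    print(s['time_s'],s['q'],p['fx'],[k for k in p],np.round(p['mount'],2).tolist())
E
```

```text
3.3 [-53.68165648  -3.88591983  36.44003213  97.84583936   2.34800441
  85.32690478 -17.38205167] 289.91673080206516 ['color', 'fx', 'fy', 'cx', 'cy', 'mount', 'shot'] [[-0.0, 0.96, 0.28, 70.72], [1.0, 0.0, 0.0, -0.28], [0.0, 0.28, -0.96, -127.43], [0.0, 0.0, 0.0, 1.0]]
3.9917 [-43.84358316  13.83060371  50.40848836  85.11944979 -10.56369342
  86.09984896   6.45554997] 289.91673080206516 ['color', 'fx', 'fy', 'cx', 'cy', 'mount', 'shot'] [[-0.0, 0.96, 0.28, 70.72], [1.0, 0.0, 0.0, -0.28], [0.0, 0.28, -0.96, -127.43], [0.0, 0.0, 0.0, 1.0]]
```

```bash
python3 -c "
import cv2,numpy as np
a=cv2.imread('pics/w0.png');b=cv2.imread('pics/w1.png')
cv2.imwrite('pics/w01.png',cv2.resize(np.hstack([a,b]),(800,300)))"
```

```text
(no output)
```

View pics/w01.png

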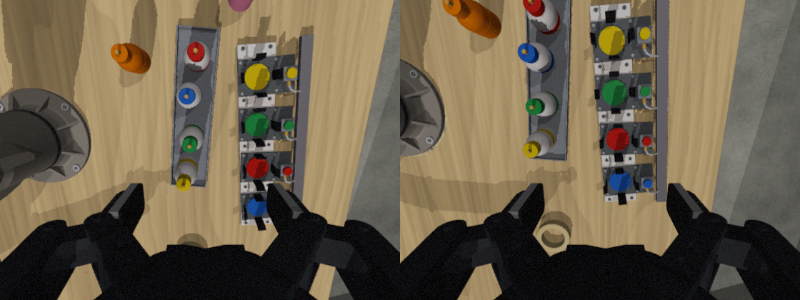

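The wrist views show all four caps, with yellow near the frame edge in the first, and all four pads in the second. The pads are partly hidden by straps. I'll fit the known cap and pad shapes to colour blobs.

```bash
cat >> h.py <<'E'
from scipy.spatial.transform import Rotation as Ro
from scipy.optimize import least_squares
HUE={'red':(174,6),'blue':(100,125),'green':(50,88),'yellow':(22,33)}
def cam(d): # world->cam
    T=np.eye(4);T[:3,:3]=Ro.from_euler('xyz',d['ori'],degrees=True).as_matrix();T[:3,3]=d['pos']
    return np.linalg.inv(T@d['mount'])
def proj(d,P):
    c=np.c_[P,np.ones(len(P))]@cam(d).T
    fx,fy,cx,cy=d['K']; return np.c_[cx+fx*c[:,0]/-c[:,2],cy-fy*c[:,1]/-c[:,2]]
def cen(h):
    m=cv2.moments(h); return np.array([m['m10'],m['m01']])/m['m00']
def shape(d,xy,r,zs):
    t=np.linspace(0,2*np.pi,60)
    P=np.vstack([np.c_[xy[0]+r*np.cos(t),xy[1]+r*np.sin(t),np.full(60,z)] for z in zs])
    return cv2.convexHull(proj(d,P).astype(np.float32))
def fit(d,col,guess,r,zs,gate=30):
    hsv=cv2.cvtColor(d['color'],cv2.COLOR_RGB2HSV);a,b=HUE[col];h=hsv[...,0]
    m=((h>=a)|(h<=b) if a>b else (h>=a)&(h<=b))&(hsv[...,1]>140)&(hsv[...,2]>50)
    n,l,st,c=cv2.connectedComponentsWithStats(m.astype(np.uint8))
    e=cen(shape(d,guess,r,zs)); A=cv2.contourArea(shape(d,guess,r,zs))
    ok=[i for i in range(1,n) if st[i,4]>.3*A and np.hypot(*(c[i]-e))<gate]
    if not ok: return None
    i=min(ok,key=lambda i:np.hypot(*(c[i]-e)))
    hull=cv2.convexHull(np.argwhere(l==i)[:,::-1].astype(np.float32)); u=cen(hull)
    s=least_squares(lambda q:cen(shape(d,q,r,zs))-u,guess,diff_step=1e-3).x
    return np.round(s,1),np.round(u),round(cv2.contourArea(hull)/cv2.contourArea(shape(d,s,r,zs)),2)
B={'red':(460,212),'blue':(440,123),'green':(442,19),'yellow':(426,-86)}
H={'red':(633,-85),'blue':(648,-217),'green':(626,40),'yellow':(615,170)}
E
python3 - <<'E'
from h import *
for f in('w0','w1'):
    d=dict(np.load(f+'.npz'))
    for c in B: print(f,c,'cap',fit(d,c,B[c],18,(114,142)),'pad',fit(d,c,H[c],33,(22,)))
E
```

```text
w0 red cap (array([459.4, 211.7]), array([274.,  72.]), 0.85) pad (array([633.4, -84.9]), array([360., 234.]), 0.98)
w0 blue cap (array([439.1, 124. ]), array([261., 134.]), 0.84) pad (array([ 642.1, -215.1]), array([360., 289.]), 0.91)
w0 green cap (array([442.6,  14. ]), array([265., 202.]), 0.74) pad (array([622.5,  43.8]), array([359., 174.]), 0.96)
w0 yellow cap (array([425.8, -83.4]), array([257., 256.]), 0.85) pad (array([614.7, 169.8]), array([360., 107.]), 1.0)
w1 red cap (array([460.7, 206.3]), array([188.,  10.]), 0.59) pad (array([633.9, -84.5]), array([304., 194.]), 0.98)
w1 blue cap (array([439.7, 123.5]), array([179.,  74.]), 0.82) pad (array([ 643.6, -214.8]), array([308., 253.]), 0.97)
w1 green cap (array([441.3,  14.7]), array([187., 149.]), 0.71) pad (array([623.1,  43.5]), array([300., 129.]), 0.95)
w1 yellow cap (array([426.1, -83.5]), array([184., 209.]), 0.84) pad (array([615.1, 169.4]), array([296.,  56.]), 1.0)
```

```bash
cat >> h.py <<'E'
B={'red':(460,211),'blue':(439.5,124),'green':(442,16),'yellow':(426,-83.5)}
H={'red':(634,-85.5),'blue':(644,-215.5),'green':(623.5,42.5),'yellow':(615,169.5)}
O=[180,0,90]
def shot(n):
    s=arm.state(); p=arm.get_image('wrist'); save(n,p)
    d=dict(color=p['color'],K=[p['fx'],p['fy'],p['cx'],p['cy']],mount=p['mount'],pos=s['tcp_pos'],ori=s['orientation'])
    np.savez(n+'.npz',**d); return d
def transfer(c):
    b,h=B[c],H[c]; Z=320
    arm.movep([*b,Z],O)
    arm.move_straight([*b,170],feed=300); 
    print('pick contact',arm.move_straight([*b,126],feed=100,contact_N=6))
    zp=arm.state()['tcp_pos'][2]
    arm.close_gripper(); s=arm.state(); print('grip',s['opening'],s['finger_force'],zp)
    if s['opening']<25: raise SystemExit('missed')
    arm.move_straight([*b,150],feed=80); arm.move_straight([*b,Z],feed=250)
    arm.move_straight([*h,Z],feed=250); arm.hold(.2)
    print('held',arm.state()['opening'])
    zt=zp+18
    print('enter',arm.move_straight([*h,zt+12],feed=130,contact_N=15),arm.state()['tcp_pos'])
    print('seat',arm.move_straight([*h,zt-5],feed=25,contact_N=5),arm.state()['tcp_pos'],zt)
def release(c):
    arm.open_gripper(); p=arm.state()['tcp_pos']
    arm.move_straight([p[0],p[1],p[2]+60],feed=120); arm.move_straight([p[0],p[1],320],feed=300)
    print('t',arm.state()['time_s'])
E
python3 - <<'E'
from h import *
transfer('blue'); shot('seat_blue'); print(arm.state()['wrist_force'],arm.state()['time_s'])
E
```

```text
pick contact False
grip 34.49248308875281 58.53433012962341 126.83499595551446
held 34.43280292263709
enter False [ 644.35541951 -215.72699987  157.63533541]
seat True [ 643.9978631  -215.52143963  144.6397529 ] 144.83499595551444
[-1.19576983  0.25572742  7.3044065 ] 12.0333
```

View pics/seat_blue.png

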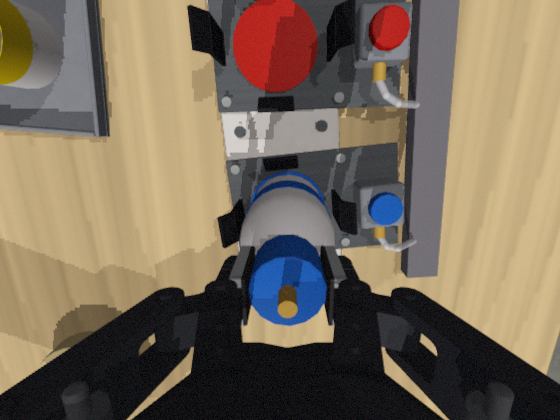

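The picture shows the blue bottle between the straps at (285,215), with the blue pad rim at (285,180). It made contact at the expected height, so I release it and do the others.

```bash
python3 - <<'E'
from h import *
release('blue')
transfer('yellow'); release('yellow'); shot('after_yellow')
E
```

```text
t 13.7667Traceback (most recent call last):
  File "<stdin>", line 3, in <module>
  File "h.py", line 44, in transfer
    arm.move_straight([*b,170],feed=300);
    ~~~~~~~~~~~~~~~~~^^^^^^^^^^^^^^^^^^^
station.PlanningError: the arm cannot follow that straight line within its joint ranges
```

```bash
python3 - <<'E'
from h import *
print(np.round(arm.state()['q']))
for yaw in (90,60,75,105,120,-90,0,180):
  for z in (320,170,126):
    q=arm.inverse_kinematics([*B['yellow'],z],[180,0,yaw]); print(yaw,z,None if q is None else np.round(q))
E
```

```text
[-70. -18.  62. 118.  16.  71. -15.]
90 320 [-70. -18.  62. 118.  16.  71. -15.]
90 170 [-40.   9.  48. 128.  -9.  46.  13.]
90 126 [-39.  15.  48. 130. -18.  41.  22.]
60 320 [-61. -13.  57. 118.  11.  69. -39.]
60 170 [-40.   9.  48. 128.  -9.  46. -17.]
60 126 [-39.  15.  48. 130. -18.  41.  -8.]
75 320 [-65. -15.  60. 118.  14.  70. -27.]
75 170 [-60.  21.  77. 129. -27.  50.  18.]
75 126 [-39.  15.  48. 130. -18.  41.   7.]
105 320 [-74. -21.  63. 118.  20.  73.  -3.]
105 170 [-31.   8.  36. 128.  -6.  46.  25.]
105 126 [-30.  13.  37. 130. -12.  40.  31.]
120 320 [-77. -24.  63. 118.  22.  75.   8.]
120 170 [-21.   7.  25. 127.  -4.  46.  37.]
120 126 [-20.  12.  26. 129.  -8.  40.  41.]
-90 320 [-70. -18.  62. 118.  16.  71. -15.]
-90 170 [ -58.   17.   72.  129.  -22.   48. -152.]
-90 126 [ -54.   27.   71.  131.  -36.   46. -138.]
0 320 [-50.  -9.  49. 118.   7.  68. -94.]
0 170 [-57.  16.  70. 129. -20.  48. -64.]
0 126 [-55.  29.  73. 131. -39.  47. -45.]
180 320 [-65. -15.  59. 118.  13.  70.  79.]
180 170 [ 28.   9. -28. 125.   6.  47.  87.]
180 126 [ 27.  13. -27. 127.   9.  42.  84.]
```

```bash
sed -i "s|    arm.movep(\[\*b,Z\],O)|    az=np.degrees(np.arctan2(b[1],b[0])); arm.goto_joints([-az,-3,0,113,0,70,-az]); print(np.round(arm.state()['tcp_pos']))\n    arm.movep([*b,Z],O); print(np.round(arm.state()['q']))|" h.py; python3 - <<'E'
from h import *
transfer('yellow'); release('yellow'); shot('after_yellow')
E
```

```text
[ 414. -147.  343.]
[  7.  -2.  -5. 115.  -0.  67.   3.]
pick contact False
grip 34.311234639964766 59.37208592891693 126.80883867059167
held 34.7197772260019
enter False [615.44301535 169.68018456 157.66487856]
seat True [615.09795113 169.45825305 144.60796132] 144.80883867059168
t 25.7417
```

View pics/after_yellow.png

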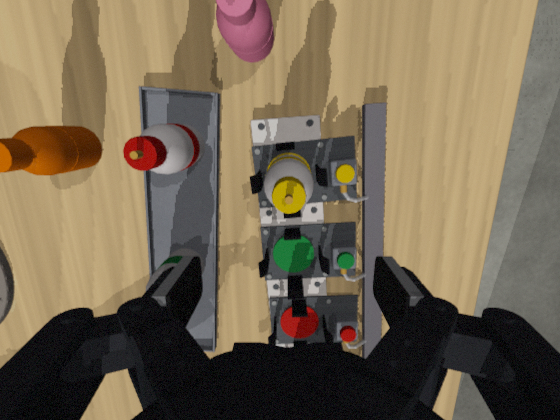

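The yellow bottle stands in its holder at (290,185) and looks good. Red and green are left.

```bash
python3 - <<'E'
from h import *
for c in('red','green'):
    transfer(c); release(c)
arm.goto_joints([0,-3,0,113,0,70,0])
arm.movep([560,-20,470],O)
d=shot('end')
for c in H: print(c,fit(d,c,H[c],18,(132,160),gate=25),H[c])
p=arm.get_image('top');save('top2',p)
for n in ('tape_roll','wrench'): print(n,[np.round(world(p,x['point'])) for x in arm.mark_of(n,p)][:1])
print(arm.state()['time_s'])
E
python3 -c "
import cv2,numpy as np
a=cv2.imread('pics/end.png');b=cv2.imread('pics/top2.png')
cv2.imwrite('pics/e.png',cv2.resize(np.hstack([a,b]),(800,300)))"
```

```text
[422. 123. 343.]
[-28.   5.  -4. 108.   0.  67. -32.]
pick contact False
grip 34.91517288293037 59.038517475128174 126.815607686586
held 34.72969228826616
enter False [634.44125622 -85.57334815 157.60513681]
seat True [633.97443976 -85.53668287 144.60938114] 144.81560768658602
t 35.525
[437. -49. 343.]
[ -6.  -1.  -4. 114.  -0.  67. -10.]
pick contact False
grip 34.597591967379856 59.29574489593506 126.81368560764894
held 34.25709873698541
enter False [623.92847951  42.55015583 157.60862184]
seat True [623.8099901   42.51435626 144.50005559] 144.81368560764895
t 44.525
red (array([633.1, -85.2]), array([333., 213.]), 0.85) (634, -85.5)
blue (array([ 643. , -215.4]), array([336., 285.]), 0.78) (644, -215.5)
green (array([624.7,  41.7]), array([332., 132.]), 0.8) (623.5, 42.5)
yellow (array([614.9, 169.8]), array([328.,  35.]), 0.87) (615, 169.5)
tape_roll [array([ 430., -421.,   -3.])]
wrench [array([497., 460.,  -2.])]
46.3583
```

View pics/e.png

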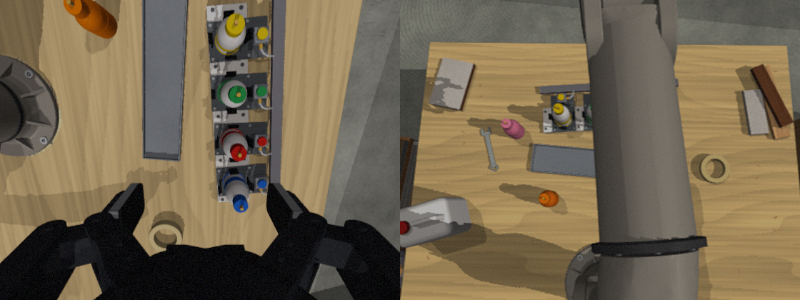

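All four bottles stand upright in the holders of their own colour, their caps within about 2 mm of the positions I measured for the holder centres. The tape roll and wrench haven't moved.

```bash
python3 -c "
from h import *
print(arm.finish_job())"
```

```text
the job is handed in; nothing more can be done
None
```

I stood all four bottles in the holders of their own colour, with the tape roll and wrench left in place, and handed the job in after about 46 s of robot time; no verdict was returned.

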